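# Dock the torch in its slotted bedside stand

### The arm

A 6-joint arm with a two-finger parallel gripper is mounted at the origin on the work surface. World frame = base frame: x ahead of the robot, y to its left, z up, the work surface at z = 0. Lengths are in mm, angles in rad, forces in N, time in s.
With the tool pointing down it reaches from about 275 to 750 mm from the base axis. Payload 10.2 kg.
Tool frame: the origin (TCP) lies midway between the tips of the shut fingers; the grasp point (between the pads) lies 19 mm behind it; z points along the fingers, y is the line along which they close (so a half turn about z gives the same grasp; the last joint's range is limited). The gripper opens to 85 mm and grips with 20 to 120 N. Pads are 22 mm wide; open, the fingers measure 114 mm over their backs; the gripper's body (76 mm by 85 mm) begins 54 mm behind the grasp point. The pads swing forward as they close: fully open they stand 13 mm farther back than shut.
Start: joints at [-1.447, 0.313, 1.498, -0, 1.331, -0.223], TCP at [178.43, -493.755, 231.294] pointing down, gripper open.
Joint ranges: [-2.94, 2.94], [-0.97, 2.17], [0.19, 2.56], [-1.23, 4.37], [0.02, 3.11], [-2.88, 2.88]. Speed limits (rad/s): [2.39, 2.39, 3.01, 3.14, 3.14, 3.14].

### API

Orientations are given as a unit quaternion [w, x, y, z].
In Python, from rig import ctrl gives the robot as it stands.
- The arm moves only by the tool send_rows, never from a script. Its argument "targets" is a list of rows, each a list of 7 numbers: the closure, from -1 (fully open) to 1 (shut), so that 0 is half open, then the shift along the tool's x, y, z in m, then the turn, a rotation vector about the tool's x, y, z in rad. In form: [[claw, dx, dy, dz, ax, ay, az], ...]. A call has exactly 10 rows; each row shifts and turns the commanded pose from where the row before left it, along the tool's axes as they then stand; what a row does not reach is not made up. A row lasts 1/8 s, in which the tool goes at most 62.5 mm and 10.7 degrees, less where a joint would pass 70% of its speed; a pose out of reach is approached as far as the arm can. A call with a gripper value outside its range is refused whole. The fingers move at their own pace and stop on an object; "squeeze" is the grip in N (left out, the last holds). Time passes only in rows, so rows that do not move let the fingers close, or fill a call up. It gives the time, the measured TCP pose, the force, the opening and the grip force at its end, in the units of the state.
- ctrl.sense(): the state, without advancing time (a new reading comes with each control period).
- ctrl.capture(name): name is "scene" or "side" or "wrist"; returns a dict with "img" (480x640x3 uint8, red, green, blue), "camera_matrix" (3x3 intrinsics, pixels), "R" (3x3) and "t" (3): a world point X has camera coordinates R X + t. Camera axes: x right, y down, z forward; pixel columns grow to the right and rows downward; lengths in mm; the calibration is good to about 2 mm. The wrist camera is an equidistant fisheye: a pixel r from the principal point sees the ray r / f radians off the axis. A picture is of the moment at which its call begins. There is no depth.
- ctrl.finish_job(): hands the job in; it is judged then, once.
Trained networks look in a picture, given as the dict that the camera call returned (one of the last four; its "shot" number tells which), for a name from the list of things; names that differ only in an ending like _2 or _b are one class to them, and where a whole thing is asked for, a point or a joint stands for the part that bears it (a point fixed in the world has none). Each returns a list of dicts, best first, with "score" (0 to 1); they miss things now and then, are a little off and sometimes report something else, mostly with a low value. They report only what shows in the picture. A call takes as long as a camera call.
- ctrl.boxes_of(query, picture): "extent" ([left, top, width, height] in pixels, round what is visible of it).
- ctrl.landmark_of(query, picture): "point" ([column, row] in pixels: a listed point, or the origin of a listed thing).
The state is a dict: "time_s": time; "joints": joint angles; "dq": joint speeds; "tau": joint torques, N m; "eef_pos": TCP position; "ee_rot": TCP orientation; "force": force on the tool from outside, world axes, zero at the start; "wrist_torque": the same for the moment, N m; "grip_width": opening from 0.0 (shut) to 1.0 (fully open); "grip_force": force on a finger pad.
Only numpy, scipy, OpenCV 4.12 (cv2) and the standard library are available. Lean on these libraries where they do the work, as an engineer would, in place of code of your own. Each camera call takes 0.05 s, during which the arm holds its last target. There are 200 camera calls.

### The job

Put the grey torch up in its stand, lens up: slide it in sideways at the open end of the slot, with its tail flange under the slotted plate, and press it gently but firmly home, past the light springiness of the contact pin, against the steel stop block, then let go of it and leave it standing there. Do not force it, and leave the other things on the table where they are.

Things in the scene. Friction and masses are not known exactly. Their poses are not given: they have to be found in the camera images.
- torch_mid (a point): Grey plastic torch, 0.11-0.22 kg, loose, standing on its tail, lens up; round, 80 mm tall. From the foot up: tail flange 44 mm across, 6 mm thick; barrel 28 mm across to 46 mm; head 38 mm across from 50 to 80 mm (grip here). Point: on its axis, 40 mm above the foot; z up the axis. The small switch on the barrel is not used.
- stand: Torch stand, fixed. Origin on the table; x runs along the slot from its open mouth to the blind end (the way the torch slides in), y across, z up; slot centred on y = 0. Wooden sole 90 mm wide, 10 mm thick, x = -105 to +55 mm. Over it an aluminium plate, x = -30 to +55 mm, underside 18.5 and top 24.5 mm above the table: the gap under it for the 6 mm flange is 8.5 mm.
- landing (a point): Point on top of the stand's sole, 10 mm above the table, on the slot's line at x = -72 mm of the stand: the bare landing before the mouth, where the torch's foot can be set down clear of the plate. Axes as the stand's.
- mouth (a point): Centre of the slot's open end, at the plate's top, x = -30 mm of the stand. The slot is 33 mm wide; two flared lips at plate height reach out 18 mm before it (to x = -48 mm).
- shoes (a point): Point midway between two black sprung shoes on top of the plate (to 38.5 mm above the table), x = -34 to +16 mm of the stand. They stand 26 mm apart, bevelled at the mouth end, and give sideways (1 N per mm each after 1.5 N preload), dragging on the barrel: sliding in takes roughly 2 to 8 N before the stop is met.
- stop: Stop on the plate at the slot's end; origin at x = 0, y = 0 of the stand, 24.5 mm up (its fixed rails), axes as the stand's. On it a steel block (16 mm wide, 27.5 high) is clamped anywhere: its front face is at x = 0 to +24 mm, not measured; find it by feel. Home, the torch axis is 14 mm before the face; a brass pin out 3 mm gives under 1.2 N. Bear on the block with over 3 N, never over 25 N.
- torch: The same torch; origin on its axis at the underside of the flange, z up the axis.
- mug: Steel mug, 76 mm across, 85 mm tall, with a handle; origin at its foot. Leave alone.
- coin_bank: White plastic coin bank, upright cylinder 68 mm across, 104 mm tall; origin at its foot. Leave alone.
- nail_brush: Wooden nail brush, 85 x 36 x 39 mm, lying flat; origin at its underside. Leave alone.
- vitamin_jar: Small amber jar, 52 mm across, 75 mm tall; origin at its foot. Leave alone.
- book: Blue book lying flat, 116 x 176 x 28 mm; origin at its underside. Leave alone.
- glasses_case: Black glasses case, 60 x 150 x 35 mm; origin at its underside. Leave alone.

How it is judged (in metres and radians):
On the way, in this order (a step that is already met when the one before it is completed fails the run):
1. the torch's barrel is in the slot, flange under the plate, upright (x of torch_mid in the frame of stand above -0.032 m and y of torch_mid in the frame of stand between -0.006 and 0.006 m and z of torch_mid in the frame of stand below 0.0555 m and angle between torch_mid's own z axis and vertical below 0.15 rad), for 0.05 s.
2. the barrel is pressed against the stop with more than 3 N for 0.05 s (contact force between torch and stop above 3 N and z of torch_mid in the frame of stand below 0.0555 m), for 0.05 s.
At the end, for the whole second after the job is handed in: The torch stands lens up (within 0.1 rad) and still in the slot, its axis within 4 mm of the slot's centre line, flange between sole and plate, still touching the stop's sprung pin (over 0.15 N, so within 3 mm of the block), and released (contact force between torch and stop above 0.15 N and x of torch_mid in the frame of stop between -0.018 and 0.013 m and y of torch_mid in the frame of stand between -0.004 and 0.004 m and z of torch_mid in the frame of stand between 0.0465 and 0.055 m and angle between torch_mid's own z axis and vertical below 0.1 rad and linear speed of torch below 0.01 m/s).
It fails at once if the torch is forced: over 25 N against the stop, or over 60 N on the stand once it is in the slot (contact force between torch and stop above 25 N or (x of torch_mid in the frame of stand above -0.045 m and contact force between torch and stand above 60 N)).
It fails at once if the torch is tipped over (more than 0.7 rad) (angle between torch_mid's own z axis and vertical above 0.7 rad).
It fails at once if another thing on the table is moved more than 30 mm (distance of any of mug, coin_bank, nail_brush, vitamin_jar, book, glasses_case from where it was at the start of the episode above 0.03 m).
It also fails if it takes over 51 s, if anything falls off the work surface, if the arm or the gripper's body presses on something with over 40 N, if the wrist force passes 120 N, or if a joint passes its speed limit or range.

## Working session

There is one attempt and no reset: what is moved stays moved. The work goes in short steps, Python scripts to look and compute and a tool call to move; the robot and the scene stay as the last step left them, time stands still between calls to the robot, and variables do not carry over. Pictures are saved under pics/ and viewed, at most 13 in all, crops included, and the job is handed in when it is done.

Besides the shell and the picture viewer there is one more tool, called after "Emit:" in YAML: its name, and indented under it one key for each argument. send_rows: Moves the arm, as the interface text tells. Its arguments: {"type":"object","properties":{"targets":{"type":"array"},"squeeze":{"type":"number"}},"required":["targets"]}

```bash
mkdir -p pics; cat > h.py <<'E'
import numpy as np,cv2
from rig import ctrl
def ray(p,uv):
    K=p["camera_matrix"];R=np.array(p["R"]);t=np.array(p["t"])
    d=np.linalg.inv(K)@[uv[0],uv[1],1]
    return -R.T@t, R.T@d
def atz(p,uv,z):
    c,d=ray(p,uv);return c+d*(z-c[2])/d[2]
def tri(a,ua,b,ub):
    c1,d1=ray(a,ua);c2,d2=ray(b,ub);d1=d1/np.linalg.norm(d1);d2=d2/np.linalg.norm(d2)
    s=np.linalg.lstsq(np.c_[d1,-d2],c2-c1,rcond=None)[0]
    p,q=c1+s[0]*d1,c2+s[1]*d2
    return (p+q)/2,np.linalg.norm(p-q)
def proj(p,X):
    v=np.array(p["R"])@np.array(X)+np.array(p["t"]);v=np.array(p["camera_matrix"])@v;return v[:2]/v[2]
def save(p,n): cv2.imwrite("pics/"+n,p["img"][:,:,::-1])
E
python3 - <<'E'
from h import *
np.set_printoptions(precision=1,suppress=True)
a=ctrl.capture("scene");b=ctrl.capture("side")
save(a,"a.png");save(b,"b.png")
for n in["torch_mid","torch","stand","landing","mouth","shoes","stop","mug","coin_bank","nail_brush","vitamin_jar","book","glasses_case"]:
    A=ctrl.landmark_of(n,a)[:2];B=ctrl.landmark_of(n,b)[:2]
    print(n,[(np.array(x["point"]),round(x["score"],2)) for x in A],[(np.array(x["point"]),round(x["score"],2)) for x in B])
    if A and B: print("   ",*tri(a,A[0]["point"],b,B[0]["point"]))
print(ctrl.sense())
E
```

```text
torch_mid [(array([197. , 247.8]), 0.91), (array([314.9, 219.6]), 0.62)] [(array([403.7, 242.5]), 0.57)]
    [ 468.4 -106.4   41.8] 2.254792488128343
torch [(array([203.3, 262.7]), 0.63)] []
stand [(array([312.5, 228.5]), 0.69)] [(array([306.7, 277.1]), 0.67), (array([398.1, 251.5]), 0.66)]
    [597.2  87.9  -2.4] 5.681130968646382
landing [(array([287.8, 208.4]), 0.86)] [(array([296.4, 214.1]), 0.65), (array([331.5, 285. ]), 0.59)]
    [617.3  45.1 150.7] 68.62035451825356
mouth [(array([303.6, 212.9]), 0.62)] [(array([317.9, 272.2]), 0.7)]
    [569.8  86.6  31.8] 2.3320108002962536
shoes [(array([315.6, 220.3]), 0.9)] [(array([308.4, 268. ]), 0.86)]
    [597.4  89.   28.8] 5.056855463188975
stop [(array([315. , 220.5]), 0.56)] [(array([309.7, 270.4]), 0.65)]
    [594.2  89.7  23.6] 6.753312941656186
mug [(array([240.5, 329.4]), 0.91), (array([311. , 226.1]), 0.35)] [(array([360.6, 213. ]), 0.96), (array([400.9, 250. ]), 0.52)]
    [ 632.3 -164.6    3.3] 3.8942662386349194
coin_bank [(array([134.1, 327.5]), 0.84)] [(array([441.9, 213.3]), 0.74)]
    [ 473.2 -290.     4. ] 9.35079044
[... 261 characters left out ...]
63)]
    [761.  -52.4  10.4] 4.457015413804033
book [(array([363.4, 100.1]), 0.83)] [(array([237.3, 417. ]), 0.76)]
    [468.8 431.2   9.1] 0.006951205525954701
glasses_case [(array([415.2, 171.6]), 0.84), (array([312.3, 232.5]), 0.72)] [(array([195.5, 328.4]), 0.82)]
    [680.7 344.   -1.7] 7.201298181495521
{'time_s': 1.4, 'joints': array([-1.4,  0.3,  1.5, -0. ,  1.3, -0.2]), 'dq': array([ 0., -0.,  0., -0.,  0.,  0.]), 'tau': array([  0. , -41.2, -26. ,  -0. ,   0. ,  -0. ]), 'eef_pos': array([ 178.4, -493.8,  231.3]), 'ee_rot': array([ 0. ,  1. ,  0.2, -0. ]), 'force': array([ 0.1, -0.4, -0.1]), 'wrist_torque': array([-0.,  0., -0.]), 'grip_force': 0.0, 'grip_width': 1.0013146828780632}
```

View pics/a.png

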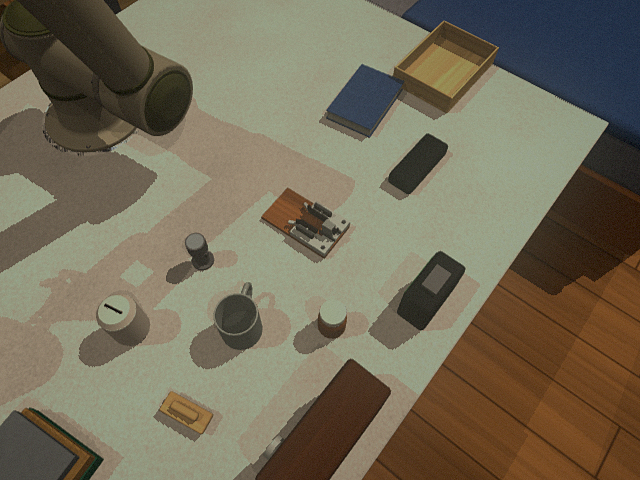

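View pics/b.png

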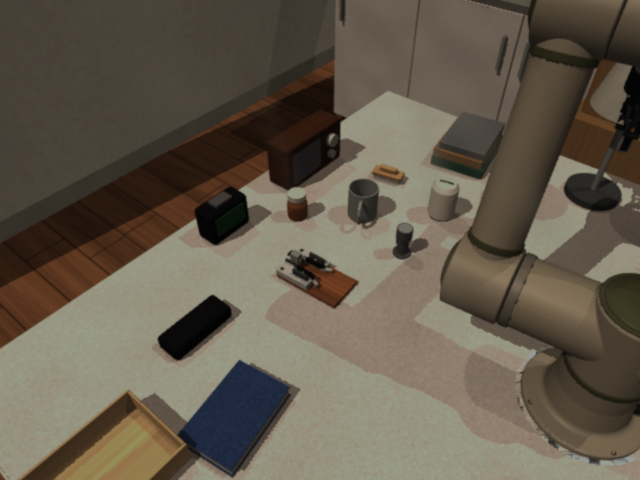

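The scene view shows the torch at about (197,248) and the stand centred near (306,222), with its bare sole toward the upper left. The side view shows the torch at (403,240) and the stand at (315,275). I'll enlarge the stand to get its yaw.

```bash
python3 - <<'E'
import cv2,numpy as np
a=cv2.imread("pics/a.png")[180:265,255:355];b=cv2.imread("pics/b.png")[240:312,268:362]
A=cv2.resize(a,(400,340),interpolation=cv2.INTER_CUBIC);B=cv2.resize(b,(376,288),interpolation=cv2.INTER_CUBIC)
o=np.zeros((340,776,3),np.uint8);o[:,:400]=A;o[:288,400:]=B
cv2.imwrite("pics/c.png",cv2.convertScaleAbs(o,alpha=1.5))
E
```

```text
(no output)
```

View pics/c.png

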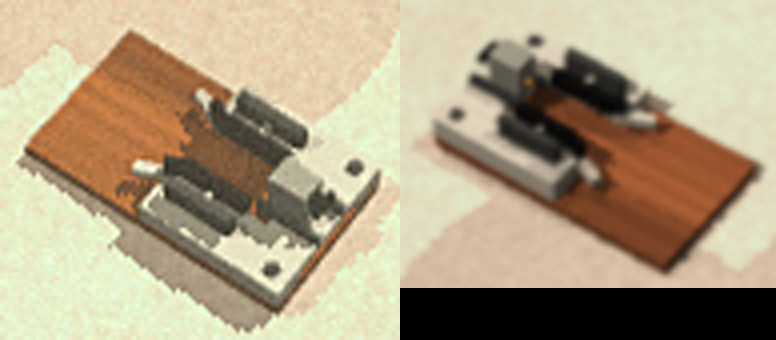

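```bash
python3 - <<'E'
from h import *
from scipy.optimize import least_squares
np.set_printoptions(precision=2,suppress=True)
a=ctrl.capture("scene");b=ctrl.capture("side")
obs=[(a,(287.75,187.75),(-105,45,10)),(a,(261.25,217.5),(-105,-45,10)),(a,(350,223),(55,45,24.5)),(a,(325,255.75),(55,-45,24.5)),(a,(290,231.7),(-30,-45,24.5)),
(b,(335,307),(-105,45,10)),(b,(358.75,282),(-105,-45,10)),(b,(277,271.3),(55,45,24.5)),(b,(307.3,284.5),(-30,45,24.5))]
def W(q,P):
    c,s=np.cos(q[2]),np.sin(q[2]);return np.array([q[0]+c*P[0]-s*P[1],q[1]+s*P[0]+c*P[1],P[2]])
f=lambda q,o=obs:np.concatenate([proj(p,W(q,P))-uv for p,uv,P in o])
for o in(obs,obs[:5],obs[5:]):
    r=least_squares(f,[590,85,0.2],args=(o,),loss="soft_l1");print(r.x);print(f(r.x,o).reshape(-1,2).tolist() if o is obs else "")
# torch
bx=[ctrl.boxes_of("torch",p)[0] for p in(a,b)];print(bx)
ta=ctrl.landmark_of("torch_mid",a)[0]["point"];tb=ctrl.landmark_of("torch_mid",b)[0]["point"]
print(atz(a,ta,40),atz(b,tb,40),ctrl.sense()["ee_rot"],ctrl.sense()["time_s"])
E
```

```text
[601.25  84.81   0.06]
[[-0.9989654021884462, 0.04309631855136331], [-0.959767910443361, -0.4268441448107012], [-0.26029969353834304, -1.0075930314596064], [-0.9757469713705973, -1.4304418668840242], [-0.9253154111319191, 0.38490030115042373], [-1.1605751112957705, -1.4920840643796396], [-1.8952868265785696, -2.0024953421976193], [-1.3786262395536255, -2.463779572080682], [-1.548618518316971, 1.0440501217435099]]
[603.41  84.77   0.05]

[595.86  85.77   0.06]

[{'extent': [185.0, 232.5, 27.6, 40.6], 'score': 0.9}, {'extent': [390.1, 221.8, 26.9, 37.4], 'score': 0.62}]
[ 475.89 -108.93   40.  ] [ 477.18 -120.82   40.  ] [-0.    0.99  0.17  0.  ] 1.7
```

```bash
cat >> h.py <<'E'
from scipy.spatial.transform import Rotation as Ro
def go(x,y,z,yaw):
    """tool-frame shift (mm, in current axes) and rotvec to reach TCP x,y,z, tool down with tool-x at yaw"""
    s=ctrl.sense();q=s["ee_rot"];R=Ro.from_quat([q[1],q[2],q[3],q[0]])
    G=Ro.from_matrix(np.c_[[np.cos(yaw),np.sin(yaw),0],[np.sin(yaw),-np.cos(yaw),0],[0,0,-1]])
    d=np.array([x,y,z])-s["eef_pos"]
    print("d before turn",R.inv().apply(d).round(2),"d after turn",G.inv().apply(d).round(2),"turn",(R.inv()*G).as_rotvec().round(4))
def st():
    s=ctrl.sense();print({k:np.round(s[k],3) for k in("time_s","eef_pos","ee_rot","force","grip_width","grip_force")})
E
python3 -c "
from h import *
go(445,-112,200,0.06)"
```

```text
d before turn [ 380.45 -268.42   31.31] d after turn [ 288.98 -365.08   31.3 ] turn [-0.     -0.      0.2868]
```

Emit:
send_rows:
  targets:
    - [-1,0,0,0,0,0,0.1434]
    - [-1,0,0,0,0,0,0.1434]
    - [-1,0.036,-0.0456,0.004,0,0,0]
    - [-1,0.036,-0.0456,0.004,0,0,0]
    - [-1,0.036,-0.0456,0.004,0,0,0]
    - [-1,0.036,-0.0456,0.004,0,0,0]
    - [-1,0.036,-0.0456,0.004,0,0,0]
    - [-1,0.036,-0.0456,0.004,0,0,0]
    - [-1,0.036,-0.0456,0.004,0,0,0]
    - [-1,0.036,-0.0456,0.004,0,0,0]
  squeeze: 30

```text
time_s: 2.95
eef_pos: [445.0, -110.7, 199.4]
ee_rot: [0.0, 1.0, 0.03, 0.0]
force: [1.0, -0.5, 0.4]
grip_width: 1.001
grip_force: 0.0
```

```bash
cat >> h.py <<'E'
def fray(p,uv):
    K=p["camera_matrix"];R=np.array(p["R"]);t=np.array(p["t"])
    v=np.array([(uv[0]-K[0,2])/K[0,0],(uv[1]-K[1,2])/K[1,1]]);r=np.hypot(*v)
    d=np.array([*(v/r*np.sin(r)),np.cos(r)]);return -R.T@t,R.T@d
def fatz(p,uv,z):
    c,d=fray(p,uv);return c+d*(z-c[2])/d[2]
def fproj(p,X):
    v=np.array(p["R"])@np.array(X)+np.array(p["t"]);th=np.arctan2(np.hypot(*v[:2]),v[2]);K=p["camera_matrix"]
    return K[:2,2]+np.array([K[0,0],K[1,1]])*th*v[:2]/np.hypot(*v[:2])
E
python3 - <<'E'
from h import *
st();w=ctrl.capture("wrist");save(w,"w1.png")
for n,z in(("torch_mid",40),("torch",0),("landing",10),("mouth",24.5),("stop",24.5)):
    L=ctrl.landmark_of(n,w)
    if L: print(n,L[0]["score"],L[0]["point"],fatz(w,L[0]["point"],z))
print(-w["R"].T@w["t"],w["R"][2],w["camera_matrix"])
E
```

```text
{'time_s': np.float64(2.95), 'eef_pos': array([ 444.953, -110.654,  199.431]), 'ee_rot': array([0.  , 1.  , 0.03, 0.  ]), 'force': array([ 1.016, -0.473,  0.448]), 'grip_width': np.float64(1.001), 'grip_force': np.float64(0.0)}
torch_mid 0.2 [121.3, 118.3] [527.38483124  68.54920638  40.        ]
torch 0.68 [500.9, 196.0] [ 472.74847212 -293.97325866    0.        ]
mouth 0.8 [117.1, 73.3] [571.78111796  84.82061401  24.5       ]
[ 510.89778118 -106.01112008  342.50173429] [-0.26089074 -0.0157202  -0.96524033] [[371.64829954   0.         317.75506317]
 [  0.         371.64829954 237.3974075 ]
 [  0.           0.           1.        ]]
```

View pics/w1.png

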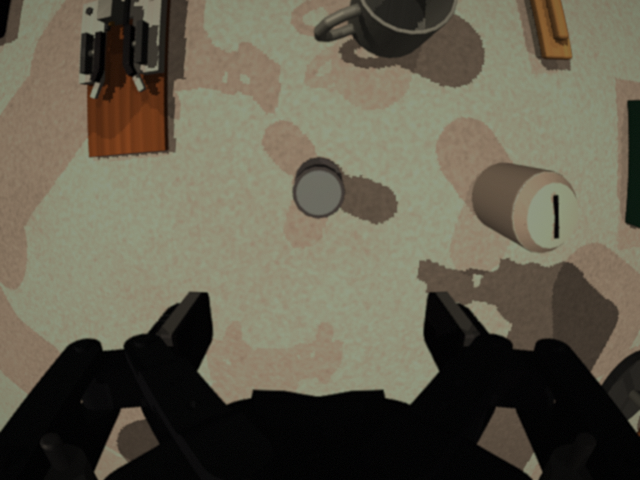

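```bash
python3 - <<'E'
from h import *
np.set_printoptions(precision=1,suppress=True)
w=ctrl.capture("wrist")
print("torch",fatz(w,(319,191),80))
for l,u in(("left",(293,191)),("right",(345,191))):print(l,fatz(w,u,80))
for u,z in(((90,157),10),((168,151),10),((83,85),24.5),((165,76),24.5),((95,96),24.5),((142,89),24.5)):print(u,fatz(w,u,z))
E
```

```text
torch [ 472.8 -111.6   80. ]
left [471.8 -93.1  80. ]
right [ 474.  -130.1   80. ]
(90, 157) [490.4 121.8  10. ]
(168, 151) [495.   31.1  10. ]
(83, 85) [562.9 122.5  24.5]
(165, 76) [564.2  30.9  24.5]
(95, 96) [550.5 106.8  24.5]
(142, 89) [553.4  53.8  24.5]
```

Emit:
send_rows:
  targets:
    - [-1,0.014,0.001,0.02,0,0,0]
    - [-1,0.0136,0.0015,0.02,0,0,0]
    - [-1,0,0,0.04,0,0,0]
    - [-1,0,0,0.04,0,0,0]
    - [-1,0,0,0.026,0,0,0]
    - [-1,0,0,0.01,0,0,0]
    - [-1,0,0,0,0,0,0]
    - [1,0,0,0,0,0,0]
    - [1,0,0,0,0,0,0]
    - [1,0,0,0,0,0,0]
  squeeze: 30

```text
time_s: 4.55
eef_pos: [472.0, -113.1, 43.9]
ee_rot: [0.0, 1.0, 0.03, 0.0]
force: [-0.5, 1.8, 3.7]
grip_width: 0.443
grip_force: 29.5
```

Emit:
send_rows:
  targets:
    - [1,0,0,0,0,0,0]
    - [1,0,0,0,0,0,0]
    - [1,0,0,0,0,0,0]
    - [1,0,0,0,0,0,0]
    - [1,0,0,-0.02,0,0,0]
    - [1,0,0,-0.03,0,0,0]
    - [1,0,0,-0.03,0,0,0]
    - [1,0,0,-0.03,0,0,0]
    - [1,0,0,0,0,0,0]
    - [1,0,0,0,0,0,0]

```text
time_s: 5.8
eef_pos: [471.2, -112.9, 152.1]
ee_rot: [-0.0, 1.0, 0.03, -0.001]
force: [-0.6, -0.1, -1.5]
grip_width: 0.437
grip_force: 30.6
```

```bash
python3 - <<'E'
from h import *
st();w=ctrl.capture("wrist");save(w,"w2.png");go(522,78,153,0.05)
E
```

```text
{'time_s': np.float64(5.8), 'eef_pos': array([ 471.151, -112.913,  152.092]), 'ee_rot': array([-0.   ,  1.   ,  0.03 , -0.001]), 'force': array([-0.552, -0.071, -1.454]), 'grip_width': np.float64(0.437), 'grip_force': np.float64(30.633)}
d before turn [  62.26 -187.5    -0.99] d after turn [  60.38 -188.11   -1.08] turn [-0.0012  0.0022  0.01  ]
```

View pics/w2.png

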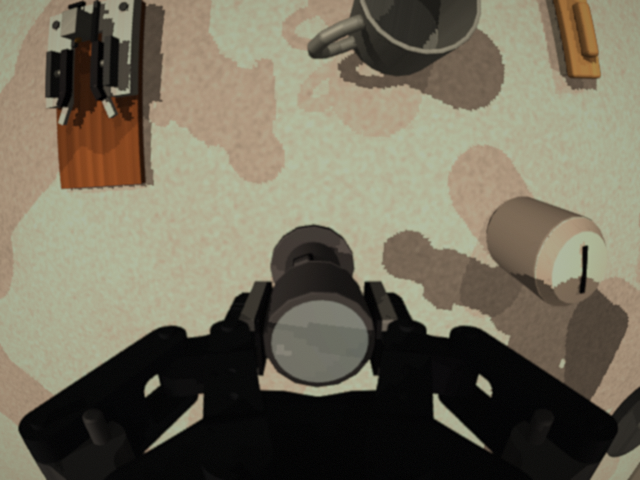

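The torch is held upright (flange at (313,260), lens at (320,338)), and the stand is at the upper left. Next I'll move above the landing.

Emit:
send_rows:
  targets:
    - [1,0.003,-0.01,0,0,0,0.01]
    - [1,0.005,-0.018,0,0,0,0]
    - [1,0.007,-0.025,0,0,0,0]
    - [1,0.009,-0.028,0,0,0,0]
    - [1,0.009,-0.028,0,0,0,0]
    - [1,0.009,-0.028,0.01,0,0,0]
    - [1,0.009,-0.025,0.01,0,0,0]
    - [1,0.006,-0.018,0.015,0,0,0]
    - [1,0.003,-0.008,0.01,0,0,0]
    - [1,0,0,0,0,0,0]

```text
time_s: 7.1
eef_pos: [521.7, 77.7, 107.3]
ee_rot: [-0.0, 1.0, 0.025, -0.001]
force: [-0.2, 0.2, -2.4]
grip_width: 0.442
grip_force: 30.6
```

```bash
python3 - <<'E'
from h import *
st();w=ctrl.capture("wrist");save(w,"w3.png")
z=ctrl.sense()["eef_pos"][2]
print(fatz(w,(320,338),z-43.9+80))
E
```

```text
{'time_s': np.float64(7.1), 'eef_pos': array([521.713,  77.72 , 107.287]), 'ee_rot': array([-0.   ,  1.   ,  0.025, -0.001]), 'force': array([-0.238,  0.199, -2.384]), 'grip_width': np.float64(0.442), 'grip_force': np.float64(30.565)}
[524.905763    77.80359206 144.11108793]
```

View pics/w3.png

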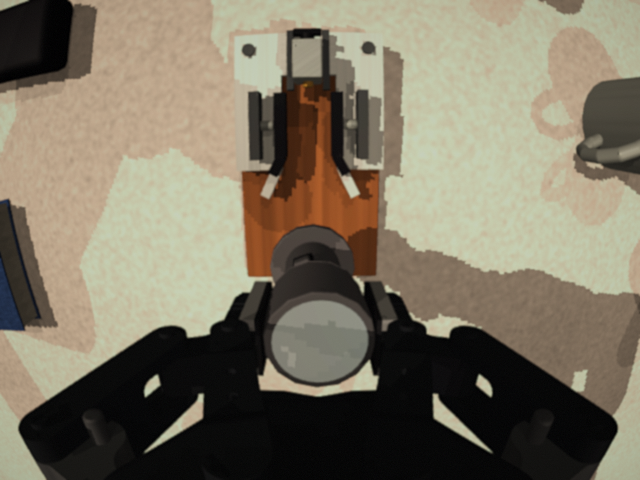

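```bash
python3 - <<'E'
from h import *
from scipy.optimize import least_squares
np.set_printoptions(precision=2,suppress=True)
w=ctrl.capture("wrist")
obs=[((248,277),(-105,45,10)),((377,277),(-105,-45,10)),((235,171),(-30,45,24.5)),((383,170),(-30,-45,24.5)),((235,33),(55,45,24.5)),((383,33),(55,-45,24.5))]
def W(q,P):
    c,s=np.cos(q[2]),np.sin(q[2]);return np.array([q[0]+c*P[0]-s*P[1],q[1]+s*P[0]+c*P[1],P[2]])
f=lambda q:np.concatenate([fproj(w,W(q,P))-uv for uv,P in obs])
r=least_squares(f,[597,82,0.05]);print(r.x,f(r.x).reshape(-1,2))
q=r.x
for n,u,z in(("lens",(320,338),143.4),("lipL",(268,196),24.5),("lipR",(351,195),24.5),("blkL",(289,80),52),("blkR",(329,79),52),("flL",(272,265),69.4),("flR",(354,265),69.4),("fltop",(313,226),69.4)):
    X=fatz(w,u,z);d=X[:2]-q[:2];c,s=np.cos(q[2]),np.sin(q[2]);print(n,X,"stand:",c*d[0]+s*d[1],-s*d[0]+c*d[1])
E
```

```text
[599.47  86.99   0.06] [[-0.65 -1.02]
 [-1.34 -1.58]
 [ 1.91 -0.66]
 [-0.02 -0.92]
 [ 0.42  2.98]
 [-0.36  0.95]]
lens [524.34  77.31 143.4 ] stand: -75.5612059740028 -5.455563586804615
lipL [551.6 110.3  24.5] stand: -46.49198600924059 25.958383071984905
lipR [554.7   59.09  24.5 ] stand: -46.261781144867975 -25.35228017873205
blkL [619.21  98.    52.  ] stand: 20.324900780169475 9.896018392936867
blkR [620.67  76.97  52.  ] stand: 20.603823670126996 -11.181135693439956
flL [522.76 101.85  69.4 ] stand: -75.76232362666714 19.133842585360618
flR [524.92  59.26  69.4 ] stand: -75.98772553880714 -23.51091053007503
fltop [544.63  81.49  69.4 ] stand: -55.065768486793374 -2.420244371330611
```

The torch hangs clear of the landing, with the lips at (268,195)/(351,194) and the block's front edge at row 80. The tool's plane is about 4 mm to the right of the slot line. I'll shift across, set it down, release so it squares up, and check.

Emit:
send_rows:
  targets:
    - [1,0,-0.002,0,0,0,-0.005]
    - [1,0,-0.0023,0.005,0,0,0]
    - [1,0,0,0.012,0,0,0]
    - [1,0,0,0.015,0,0,0]
    - [1,0,0,0.012,0,0,0]
    - [1,0,0,0.006,0,0,0]
    - [1,0,0,0.002,0,0,0]
    - [1,0,0,0.001,0,0,0]
    - [1,0,0,0,0,0,0]
    - [1,0,0,0,0,0,0]

```text
time_s: 8.45
eef_pos: [522.1, 81.9, 55.6]
ee_rot: [0.0, 1.0, 0.028, 0.0]
force: [0.8, -0.2, -1.6]
grip_width: 0.448
grip_force: 30.6
```

```bash
python3 - <<'E'
from h import *
st();w=ctrl.capture("wrist");b=ctrl.capture("side");a=ctrl.capture("scene")
o=np.zeros((400,800,3),np.uint8)
o[:,:440]=w["img"][0:400,100:540]
o[:,440:]=cv2.resize(b["img"][225:325,270:360],(360,400),interpolation=2)
cv2.imwrite("pics/w4.png",cv2.convertScaleAbs(o[:,:,::-1],alpha=1.4))
E
```

```text
{'time_s': np.float64(8.45), 'eef_pos': array([522.091,  81.914,  55.557]), 'ee_rot': array([0.   , 1.   , 0.028, 0.   ]), 'force': array([ 0.753, -0.195, -1.609]), 'grip_width': np.float64(0.448), 'grip_force': np.float64(30.572)}
```

View pics/w4.png

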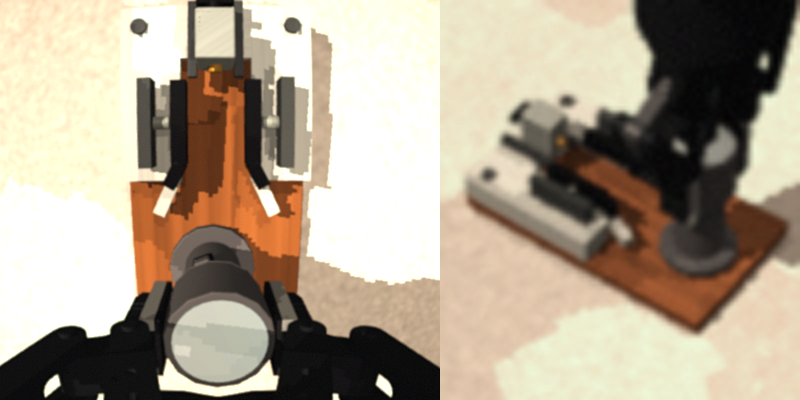

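Emit:
send_rows:
  targets:
    - [1,0,0,0.001,0,0,0]
    - [1,0,0,0.0006,0,0,0]
    - [1,0,0,0,0,0,0]
    - [-0.4,0,0,0,0,0,0]
    - [-0.4,0,0,0,0,0,0]
    - [-0.4,0,-0.0005,0,0,0,0]
    - [-0.4,0,0,0,0,0,0]
    - [-0.4,0,0,0,0,0,0]
    - [-0.4,0,0,0,0,0,0]
    - [-0.4,0,0,0,0,0,0]

```text
time_s: 9.85
eef_pos: [521.9, 82.4, 53.7]
ee_rot: [0.0, 1.0, 0.028, -0.0]
force: [0.3, -0.4, -0.1]
grip_width: 0.697
grip_force: 0.0
```

```bash
python3 - <<'E'
from h import *
st();w=ctrl.capture("wrist")
cv2.imwrite("pics/w5.png",cv2.convertScaleAbs(w["img"][:400,100:540,::-1],alpha=1.4))
E
```

```text
{'time_s': np.float64(9.85), 'eef_pos': array([521.91 ,  82.401,  53.693]), 'ee_rot': array([ 0.   ,  1.   ,  0.028, -0.   ]), 'force': array([ 0.265, -0.416, -0.118]), 'grip_width': np.float64(0.697), 'grip_force': np.float64(0.0)}
```

View pics/w5.png

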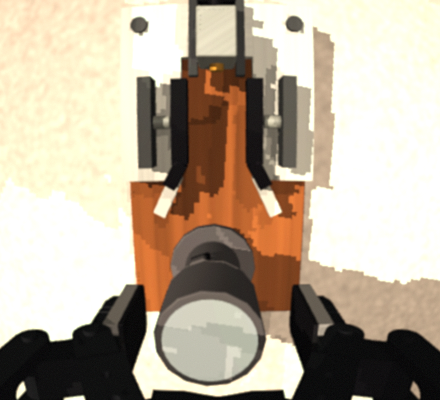

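Emit:
send_rows:
  targets:
    - [-0.4,0,-0.0027,0,0,0,0]
    - [-0.4,0,0,0,0,0,0]
    - [1,0,0,0,0,0,0]
    - [1,0,0,0,0,0,0]
    - [1,0,0,0,0,0,0]
    - [1,0,0,0,0,0,0]
    - [1,0,0,-0.001,0,0,0]
    - [1,0,0.0012,0,0,0,0]
    - [1,0,0.0012,0,0,0,0]
    - [1,0,0,0,0,0,0]
  squeeze: 35

```text
time_s: 11.15
eef_pos: [521.9, 82.6, 54.6]
ee_rot: [0.0, 1.0, 0.027, -0.0]
force: [-0.1, 0.5, -1.2]
grip_width: 0.436
grip_force: 35.2
```

```bash
python3 - <<'E'
from h import *
st();w=ctrl.capture("wrist");b=ctrl.capture("side")
o=np.zeros((400,800,3),np.uint8)
o[:,:440]=w["img"][0:400,100:540]
o[:,440:]=cv2.resize(b["img"][225:325,270:360],(360,400),interpolation=2)
cv2.imwrite("pics/w6.png",cv2.convertScaleAbs(o[:,:,::-1],alpha=1.4))
E
```

```text
{'time_s': np.float64(11.15), 'eef_pos': array([521.867,  82.556,  54.599]), 'ee_rot': array([ 0.   ,  1.   ,  0.027, -0.   ]), 'force': array([-0.138,  0.47 , -1.167]), 'grip_width': np.float64(0.436), 'grip_force': np.float64(35.167)}
```

View pics/w6.png

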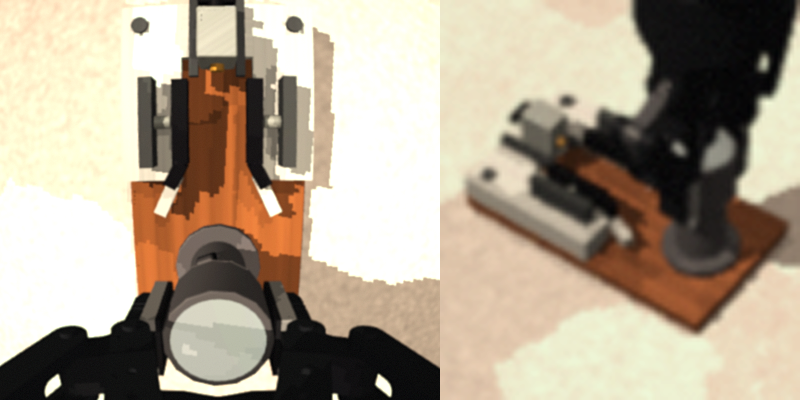

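The torch is upright with its flange at column 218, against the slot's 217, and about 1 mm above the sole. I'll advance into the mouth.

Emit:
send_rows:
  targets:
    - [1,0.002,-0.0004,0,0,0,0]
    - [1,0.004,0,0,0,0,0]
    - [1,0.004,0,0,0,0,0]
    - [1,0.004,0,0,0,0,0]
    - [1,0.004,0,0,0,0,0]
    - [1,0.004,0,0,0,0,0]
    - [1,0.004,0,0,0,0,0]
    - [1,0.004,0,0,0,0,0]
    - [1,0.004,0,0,0,0,0]
    - [1,0,0,0,0,0,0]

```text
time_s: 12.5
eef_pos: [556.1, 84.9, 54.7]
ee_rot: [0.0, 1.0, 0.027, 0.0]
force: [0.5, -0.5, -2.9]
grip_width: 0.434
grip_force: 35.2
```

Emit:
send_rows:
  targets:
    - [1,0.002,0,0,0,0,0]
    - [1,0.003,0,0,0,0,0]
    - [1,0.003,0,0,0,0,0]
    - [1,0.003,0,0,0,0,0]
    - [1,0.003,0,0,0,0,0]
    - [1,0.003,0,0,0,0,0]
    - [1,0.003,0,0,0,0,0]
    - [1,0.003,0,0,0,0,0]
    - [1,0.002,0,0,0,0,0]
    - [1,0,0,0,0,0,0]

```text
time_s: 13.75
eef_pos: [581.0, 86.4, 54.7]
ee_rot: [-0.0, 1.0, 0.027, 0.0]
force: [-2.1, -0.1, -3.1]
grip_width: 0.44
grip_force: 35.3
```

```bash
python3 - <<'E'
from h import *
st();w=ctrl.capture("wrist");b=ctrl.capture("side")
o=np.zeros((400,800,3),np.uint8)
o[:,:440]=w["img"][0:400,100:540]
o[:,440:]=cv2.resize(b["img"][225:325,270:360],(360,400),interpolation=2)
cv2.imwrite("pics/w7.png",cv2.convertScaleAbs(o[:,:,::-1],alpha=1.4))
E
```

```text
{'time_s': np.float64(13.75), 'eef_pos': array([580.96 ,  86.358,  54.655]), 'ee_rot': array([-0.   ,  1.   ,  0.027,  0.   ]), 'force': array([-2.09 , -0.138, -3.106]), 'grip_width': np.float64(0.44), 'grip_force': np.float64(35.275)}
```

View pics/w7.png

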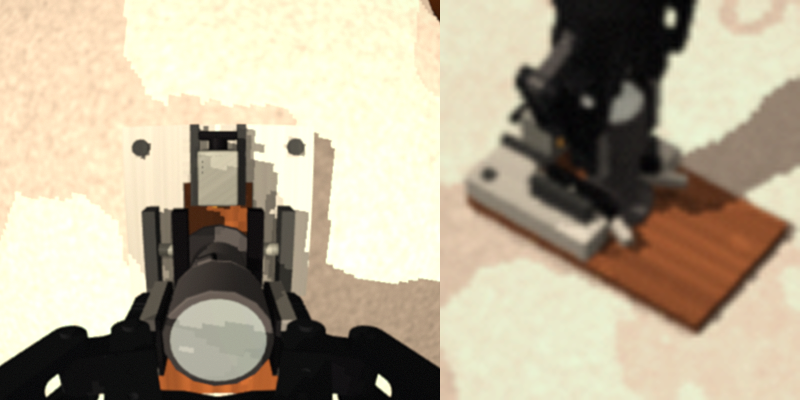

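The torch is in the slot between the shoes, upright, with about 2 N of drag. The block's front edge is at row 205.

Emit:
send_rows:
  targets:
    - [1,0.0015,0,0,0,0,0]
    - [1,0.0015,0,0,0,0,0]
    - [1,0.0015,0,0,0,0,0]
    - [1,0.0015,0,0,0,0,0]
    - [1,0.0015,0,0,0,0,0]
    - [1,0.0015,0,0,0,0,0]
    - [1,0.0015,0,0,0,0,0]
    - [1,0.0015,0,0,0,0,0]
    - [1,0.001,0,0,0,0,0]
    - [1,0,0,0,0,0,0]

```text
time_s: 15.1
eef_pos: [593.9, 87.1, 54.7]
ee_rot: [-0.0, 1.0, 0.027, 0.0]
force: [-2.6, -0.0, -2.3]
grip_width: 0.432
grip_force: 35.3
```

Emit:
send_rows:
  targets:
    - [1,0.0005,0,0,0,0,0]
    - [1,0.0005,0,0,0,0,0]
    - [1,0.0005,0,0,0,0,0]
    - [1,0.0005,0,0,0,0,0]
    - [1,0.0005,0,0,0,0,0]
    - [1,0.0005,0,0,0,0,0]
    - [1,0.0005,0,0,0,0,0]
    - [1,0.0005,0,0,0,0,0]
    - [1,0,0,0,0,0,0]
    - [1,0,0,0,0,0,0]

```text
time_s: 16.35
eef_pos: [597.8, 87.3, 54.7]
ee_rot: [0.0, 1.0, 0.028, 0.0]
force: [-2.3, -0.8, -2.5]
grip_width: 0.438
grip_force: 35.3
```

Emit:
send_rows:
  targets:
    - [1,0.0004,0,0,0,0,0]
    - [1,0.0004,0,0,0,0,0]
    - [1,0.0004,0,0,0,0,0]
    - [1,0.0004,0,0,0,0,0]
    - [1,0.0004,0,0,0,0,0]
    - [1,0.0004,0,0,0,0,0]
    - [1,0.0003,0,0,0,0,0]
    - [1,0.0003,0,0,0,0,0]
    - [1,0,0,0,0,0,0]
    - [1,0,0,0,0,0,0]

```text
time_s: 17.6
eef_pos: [600.8, 87.5, 54.7]
ee_rot: [-0.0, 1.0, 0.028, 0.0]
force: [-3.4, -0.4, -3.0]
grip_width: 0.434
grip_force: 35.3
```

Emit:
send_rows:
  targets:
    - [1,0.0003,0,0,0,0,0]
    - [1,0.0003,0,0,0,0,0]
    - [1,0.0003,0,0,0,0,0]
    - [1,0.0003,0,0,0,0,0]
    - [1,0.0003,0,0,0,0,0]
    - [1,0.0003,0,0,0,0,0]
    - [1,0.0002,0,0,0,0,0]
    - [1,0,0,0,0,0,0]
    - [1,0,0,0,0,0,0]
    - [1,0,0,0,0,0,0]

```text
time_s: 18.85
eef_pos: [602.7, 87.5, 54.7]
ee_rot: [-0.0, 1.0, 0.027, -0.0]
force: [-2.8, -1.1, -1.8]
grip_width: 0.433
grip_force: 35.3
```

Emit:
send_rows:
  targets:
    - [1,0.0003,0,0,0,0,0]
    - [1,0.0003,0,0,0,0,0]
    - [1,0.0003,0,0,0,0,0]
    - [1,0.0003,0,0,0,0,0]
    - [1,0.0003,0,0,0,0,0]
    - [1,0.0003,0,0,0,0,0]
    - [1,0.0002,0,0,0,0,0]
    - [1,0,0,0,0,0,0]
    - [1,0,0,0,0,0,0]
    - [1,0,0,0,0,0,0]

```text
time_s: 20.1
eef_pos: [604.8, 87.7, 54.7]
ee_rot: [-0.0, 1.0, 0.027, 0.0]
force: [-3.6, 0.6, -1.0]
grip_width: 0.434
grip_force: 35.3
```

Emit:
send_rows:
  targets:
    - [1,0.0003,0,0,0,0,0]
    - [1,0.0003,0,0,0,0,0]
    - [1,0.0003,0,0,0,0,0]
    - [1,0.0003,0,0,0,0,0]
    - [1,0.0003,0,0,0,0,0]
    - [1,0.0003,0,0,0,0,0]
    - [1,0.0002,0,0,0,0,0]
    - [1,0,0,0,0,0,0]
    - [1,0,0,0,0,0,0]
    - [1,0,0,0,0,0,0]

```text
time_s: 21.35
eef_pos: [605.8, 87.7, 54.7]
ee_rot: [0.0, 1.0, 0.028, -0.001]
force: [-8.1, -1.1, 3.0]
grip_width: 0.439
grip_force: 35.4
```

Emit:
send_rows:
  targets:
    - [1,0.0003,0,0,0,0,0]
    - [1,0.0003,0,0,0,0,0]
    - [1,0.0002,0,0,0,0,0]
    - [1,0.0002,0,0,0,0,0]
    - [1,0,0,0,0,0,0]
    - [1,0,0,0,0,0,0]
    - [1,0,0,0,0,0,0]
    - [1,0,0,0,0,0,0]
    - [1,0,0,0,0,0,0]
    - [1,0,0,0,0,0,0]

```text
time_s: 22.6
eef_pos: [606.0, 87.8, 54.7]
ee_rot: [0.0, 1.0, 0.028, -0.002]
force: [-14.5, -1.9, 5.3]
grip_width: 0.435
grip_force: 35.7
```

The arm has stalled against the block at about 14 N, of which roughly 10 N bears on the block. I'll ease the push and then open.

Emit:
send_rows:
  targets:
    - [1,-0.0006,0,0,0,0,0]
    - [1,-0.0006,0,0,0,0,0]
    - [1,0,0,0,0,0,0]
    - [0.0,0,0,0,0,0,0]
    - [-0.4,0,0,0,0,0,0]
    - [-0.4,0,0,0,0,0,0]
    - [-0.4,0,0,0,0,0,0]
    - [-0.4,0,0,0,0,0,0]
    - [-0.4,0,0,0,0,0,0]
    - [-0.4,0,0,0,0,0,0]

```text
time_s: 23.85
eef_pos: [606.6, 87.8, 54.7]
ee_rot: [-0.0, 1.0, 0.027, 0.0]
force: [0.1, -0.5, -0.3]
grip_width: 0.701
grip_force: 0.0
```

```bash
python3 - <<'E'
from h import *
st();w=ctrl.capture("wrist")
cv2.imwrite("pics/w8.png",cv2.convertScaleAbs(w["img"][:400,100:540,::-1],alpha=1.4))
E
```

```text
{'time_s': np.float64(23.85), 'eef_pos': array([606.552,  87.77 ,  54.686]), 'ee_rot': array([-0.   ,  1.   ,  0.027,  0.   ]), 'force': array([ 0.111, -0.46 , -0.311]), 'grip_width': np.float64(0.701), 'grip_force': np.float64(0.0)}
```

View pics/w8.png

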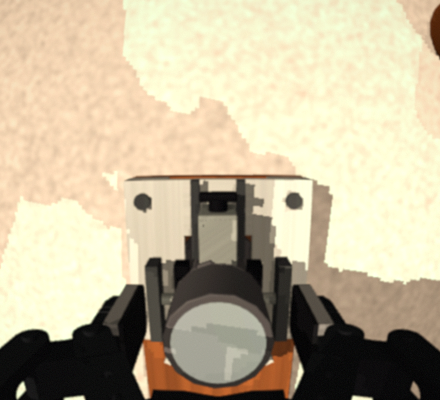

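The torch stands released with its lens at (218,340). I'll retreat straight up and check.

Emit:
send_rows:
  targets:
    - [-1,0,0,0,0,0,0]
    - [-1,0,0,0,0,0,0]
    - [-1,0,0,-0.005,0,0,0]
    - [-1,0,0,-0.015,0,0,0]
    - [-1,0,0,-0.025,0,0,0]
    - [-1,0,0,-0.03,0,0,0]
    - [-1,0,0,-0.03,0,0,0]
    - [-1,0,0,-0.02,0,0,0]
    - [-1,0,0,-0.01,0,0,0]
    - [-1,0,0,0,0,0,0]

```text
time_s: 25.15
eef_pos: [606.7, 87.8, 190.3]
ee_rot: [0.0, 1.0, 0.028, 0.001]
force: [0.2, -0.2, -0.6]
grip_width: 0.999
grip_force: 0.0
```

```bash
python3 - <<'E'
from h import *
np.set_printoptions(precision=1,suppress=True)
st();w=ctrl.capture("wrist");b=ctrl.capture("side")
o=np.zeros((400,800,3),np.uint8)
o[:,:440]=w["img"][80:480,100:540]
o[:,440:]=cv2.resize(b["img"][225:325,270:360],(360,400),interpolation=2)
cv2.imwrite("pics/w9.png",cv2.convertScaleAbs(o[:,:,::-1],alpha=1.4))
E
```

```text
{'time_s': np.float64(25.15), 'eef_pos': array([606.7,  87.8, 190.3]), 'ee_rot': array([0., 1., 0., 0.]), 'force': array([ 0.2, -0.2, -0.6]), 'grip_width': np.float64(0.999), 'grip_force': np.float64(0.0)}
```

View pics/w9.png

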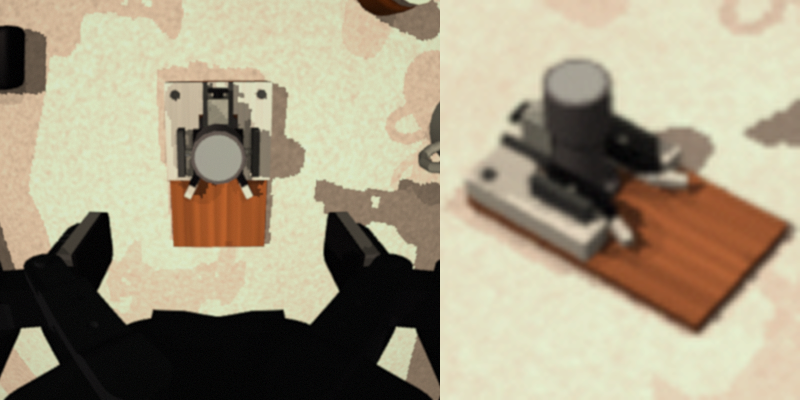

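```bash
python3 - <<'E'
from h import *
w=ctrl.capture("wrist");X=fatz(w,(318.3,237),90);print(X)
if 604.5<X[0]<612: print(ctrl.finish_job())
E
```

```text
[606.83142894  88.15892263  90.        ]
the job is handed in; nothing more can be done
None
```

The torch is standing lens up in its slot against the stop block, pressed home with about 10 N on the block (estimated from the wrist force), then released. The job was handed in at about 25 s, and no verdict came back.

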